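# Start the stone bench's dust extractor at its membrane key

### The job

Start the dust extractor: slide the yellow dust shutter of the control desk fully open (up the slope), then press the green membrane key gently until you feel it give and keep it down for about a second. Finally slide the shutter fully shut again over the keys and let go. Leave the red key alone, do not press hard (the membrane is spoilt above 22 N), and do not disturb the things lying around.

Things in the scene. Friction and masses are not known exactly. Their poses are not given: they have to be found in the camera images.
- console: Grey sloped control desk, fixed, 221 mm deep (x) by 250 wide (y). Origin: centre of its footprint on the bench; x level from low front to high back, y left, z up. Its panel rises towards +x by 20 degrees (0.349 rad); panel surface 85 mm above the bench at the middle, 45 at the front edge, 125 at the back. Dark rails 12 mm wide, 20 mm proud, run up the slope 111 mm either side of the middle.
- shutter (a joint): How far the shutter is slid open, m: 0 = fully shut (covers both keys), 0.105 = fully open (end stop). It slides straight up the slope of the panel, needs 3 to 5 N and stays where it is left.
- shutter_grip (a point): Grip point of the yellow shutter (plate 96 mm up the slope x 204 wide, 4 thick, underside 20 above the panel). Its black grip bar stands square to the plate: 80 mm long across the slope, 14 thick, 34 tall. The point is mid-bar, 20 mm above the plate's top face, 14 below the bar's top. Axes tilted as the panel: x up the slope (opening), y along the bar, z out of the panel. Moves with the shutter.
- start_pad: Module of the GREEN key (start) on the panel under the shut shutter, left or right (it varies; key centres 100 mm apart). Origin: on the panel surface under the key's centre; axes level like the desk's, but the key face is parallel to the panel. Face 54 x 54 mm, 5 above its 76 x 76 black surround. The face stands 10 to 18 mm off the panel, square to it: shimmed differently each time, feel for it.
- start_key (a joint): Travel of the green key square into the panel, m: 0 = released, 0.0022 = bottomed. It begins to yield at 3 N, switches at 0.0015 (6.5 N), bottoms at 8 N and is rigid from there; above 22 N the membrane is spoilt. It springs back when released. Readings are coarser than the travel: go by force.
- stop_pad: Module of the RED key (stop), built like the green one beside it, its height too unknown. Origin and axes as for start_pad. Not to be touched (over 2 N counts).
- offcut_mid (a point): Marble offcut lying loose beside the desk, 110 x 70 x 45 mm, 0.9 kg; its centre. A bystander.
- disc_mid (a point): Blue backing disc of a polisher lying loose beside the desk, 125 mm across, 35 mm high; point on its axis half-way up. A bystander.
- brush_grip (a point): Hand brush lying loose beside the desk; the point lies on its handle. A bystander.

How it is judged:
By the outcome, as a careful person would: the job done as asked, in the order asked, and still so for the second after the job is handed in, with the robot touching nothing.
It also fails if it takes over 67 s, if anything falls off the work surface, if the arm or the gripper's body presses on something with over 40 N, if the wrist force passes 120 N, or if a joint passes its speed limit or range.

### The arm

A 6-joint arm with a two-finger parallel gripper is mounted at the origin on the work surface. World frame = base frame: x ahead of the robot, y to its left, z up, the work surface at z = 0. Lengths are in mm, angles in rad, forces in N, time in s.
With the tool pointing down it reaches from about 275 to 1000 mm from the base axis. Payload 8.4 kg.
Tool frame: the origin (TCP) lies between the finger pads; the fingertips stand r.nose_length ahead of it and the grasp point (between the pads) lies 8 mm behind it (r.nose_length is the distance from the TCP to the fingertips, in mm); y points along the fingers, x is the direction in which the jaws open and shut, and the axes are right-handed (so a half turn about y gives the same grasp; the last joint's range is limited). The gripper opens to 85 mm and grips with 20 to 120 N. Pads are 22 mm wide; open, the fingers measure 114 mm over their backs; the gripper's body (76 mm by 85 mm) begins 54 mm behind the grasp point. The pads swing forward as they close: fully open they stand 13 mm farther back than shut.
Start: joints at [1.137, 0.353, 1.633, -0, 1.155, -0.002], TCP at [261.565, 567.637, 242.281] pointing down, gripper open.
Joint ranges: [-2.63, 2.63], [-0.92, 2.1], [0.06, 2.66], [-1.3, 4.44], [0, 2.69], [-3.02, 3.02]. Speed limits (rad/s): [2.22, 2.22, 2.79, 3.14, 3.14, 3.14].

### API

Orientations are given as [roll, pitch, yaw] about the fixed x, y, z axes, in that order (R = Rz(yaw) Ry(pitch) Rx(roll)).
In Python, from rig import r, cams, order gives the robot as it stands. The module is installed in compiled form; this text tells all that it offers.
- The arm moves only by the shell command python3 -m crank 'ROWS' [FORCE]. ROWS is JSON, a list of rows, each a list of 7 numbers: the turn, a rotation vector about the tool's x, y, z in degrees, then the shift along the tool's x, y, z in cm, then the opening, from -1 (shut) to 1 (fully open). A call has exactly 10 rows; each row shifts and turns the pose as measured when the row begins, along the tool's axes as they then stand; what a row does not reach is not made up. A row lasts 1/12 s, in which the tool goes at most 41.7 mm and 7.16 degrees, less where a joint would pass 70% of its speed; a pose out of reach is approached as far as the arm can. A call with a gripper value outside its range is refused whole. The fingers move at their own pace and stop on an object; FORCE is the grip in N (left out, the last holds). Time passes only in rows, so rows that do not move let the fingers close, or fill a call up. It gives the time, the measured TCP pose, the force and the opening at its end, in the units of the state.
- r.sense(): the state, without advancing time (a new reading comes with each control period).
- cams.grab_frame(name): name is "scene" or "top"; returns the picture (480x640x3 uint8, blue, green, red); there is no depth.
- cams.camera_info(name): a dict with "intrinsics" (3x3 intrinsics, pixels), "view" (4x4, takes a point from world to camera coordinates). Camera axes: x right, y up, looking along -z (the intrinsics and any distortion apply to the point x, -y, -z); pixel columns grow to the right and rows downward; lengths in mm; the calibration is good to about 2 mm. A picture is of the moment at which its call begins. camera_info takes no time and is no camera call.
- order.sign_off(): hands the job in, once; it reports no verdict.
The state is a dict: "clock": time; "qpos": joint angles; "qvel": joint speeds; "joint_efforts": joint torques, N m; "eef_pos": TCP position; "tcp_rot": TCP orientation; "contact_force": force on the tool from outside, world axes, zero at the start; "wrist_torque": the same for the moment, N m; "opening": opening from 0.0 (shut) to 1.0 (fully open).
Only numpy, scipy, OpenCV 4.12 (cv2) and the standard library are available. Lean on these libraries where they do the work, as an engineer would, in place of code of your own. Each camera call takes 0.05 s, during which the arm holds its last target.

## Working session

There is one attempt and no reset: what is moved stays moved. The work goes in short steps, Python scripts to look and compute and a shell command to move; the robot and the scene stay as the last step left them, time stands still between calls to the robot, and variables do not carry over. Pictures are saved under pics/ and viewed, and the job is handed in when it is done.

```bash
mkdir -p pics; python3 - <<'E'
from rig import r,cams
import cv2,numpy as np
print(r.sense(), r.nose_length)
for n in("scene","top"):
    cv2.imwrite(f"pics/{n}0.png",cams.grab_frame(n)); i=cams.camera_info(n); print({k:np.round(v,3).tolist() if not isinstance(v,(str,dict)) else v for k,v in i.items()})
E
```

```text
{'clock': 0.0, 'qpos': array([ 1.13660666e+00,  3.53669902e-01,  1.63414862e+00, -1.69820770e-05,
        1.15521736e+00, -2.43392068e-03]), 'qvel': array([-0.0005196 ,  0.00061573,  0.0011289 , -0.00041858,  0.00021431,
       -0.00216082]), 'joint_efforts': array([ 1.91808984e-03, -6.05260921e+01, -3.42072022e+01,  1.00653281e-04,
        9.42972751e-03, -3.09054576e-05]), 'eef_pos': array([261.3648636 , 567.20213879, 241.54189555]), 'tcp_rot': array([-1.57080834e+00,  1.44326285e-03,  1.13904744e+00]), 'contact_force': array([-0.18932838, -0.15676489,  0.12753365]), 'wrist_torque': array([ 0.00186953, -0.00738533,  0.00530042]), 'opening': 1.0017807964963525} 11.0
{'intrinsics': [[522.029, 0.0, 315.612], [0.0, 522.029, 240.534], [0.0, 0.0, 1.0]], 'view': [[0.636, 0.772, -0.013, -411.215], [-0.441, 0.377, 0.814, 181.147], [0.633, -0.512, 0.58, -1582.428], [0.0, 0.0, 0.0, 1.0]]}
{'intrinsics': [[509.517, 0.0, 320.306], [0.0, 509.517, 239.821], [0.0, 0.0, 1.0]], 'view': [[0.008, -1.0, -0.011, 53.208], [0.989, 0.006, 0.147, -614.208], [-0.147, -0.012, 0.989, -1018.156], [0.0, 0.0, 0.0, 1.0]]}
```

View pics/scene0.png

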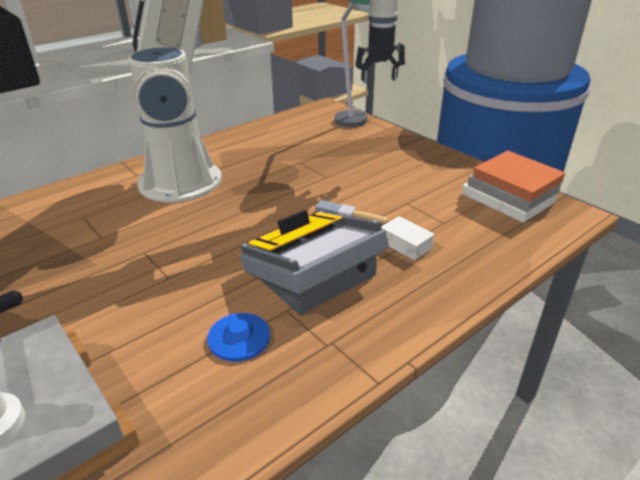

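View pics/top0.png

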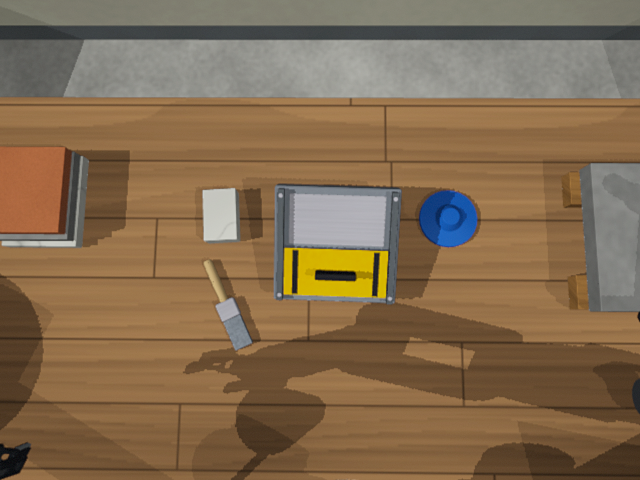

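```bash
python3 - <<'E'
import cv2
a=cv2.imread("pics/top0.png")[170:320,260:415]; cv2.imwrite("pics/topz.png",cv2.resize(a,None,fx=5,fy=4,interpolation=2) if 0 else cv2.resize(a,None,fx=4,fy=4,interpolation=2))
a=cv2.imread("pics/scene0.png")[190:320,230:400]; cv2.imwrite("pics/scz.png",cv2.resize(a,None,fx=4,fy=4,interpolation=2))
E
```

```text
(no output)
```

View pics/topz.png

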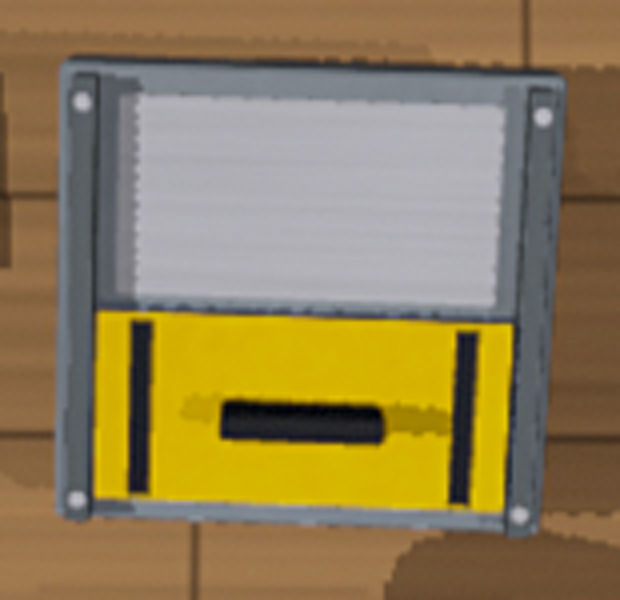

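View pics/scz.png

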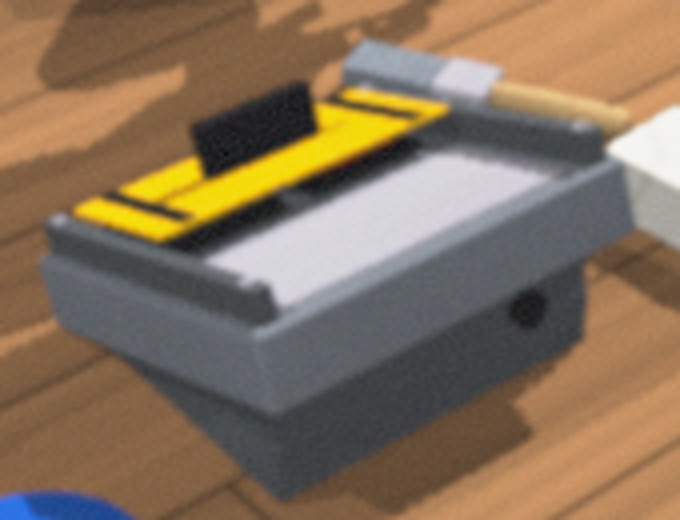

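```bash
cat > h.py <<'E'
import numpy as np, cv2
from rig import r,cams
def ray(n,uv):
    i=cams.camera_info(n);K=np.array(i["intrinsics"]);V=np.array(i["view"])
    p=np.linalg.inv(K)@np.array([uv[0],uv[1],1.]); d=np.array([p[0],-p[1],-p[2]])
    R=V[:3,:3]; return -R.T@V[:3,3], (R.T@d)/np.linalg.norm(d)
def tri(uv1,uv2):
    a,d=ray("top",uv1);b,e=ray("scene",uv2)
    A=np.stack([d,-e],1);s=np.linalg.lstsq(A,b-a,rcond=None)[0]
    p=a+s[0]*d;q=b+s[1]*e; return (p+q)/2,np.linalg.norm(p-q)
def onplane(n,uv,p0,nn):
    a,d=ray(n,uv); return a+d*((p0-a)@nn)/(d@nn)
def proj(n,p):
    i=cams.camera_info(n);K=np.array(i["intrinsics"]);V=np.array(i["view"])
    c=V[:3,:3]@p+V[:3,3]; q=K@np.array([c[0],-c[1],-c[2]]);return q[:2]/q[2]
E
python3 - <<'E'
from h import *
T=lambda u,v:(u/4+260-.4,v/4+170-.4)
S=lambda u,v:(u/4+230-.4,v/4+190-.4)
yel=dict(BL=((96,310),(450,105)),BR=((515,322),(160,240)),FR=((505,512),(75,212)),FL=((93,498),(345,90)))
for k,(a,b) in yel.items():
    p,e=tri(T(*a),S(*b));print(k,p.round(1),round(e,1))
t20=np.tan(np.radians(20));c20=np.cos(np.radians(20))
O=np.array([600.,30,0]);yaw=0.
bol=[(83,101),(543,117),(519,515),(77,499)];out=[(65,62),(563,78),(535,533),(60,517)]
def pl(h):
    n=np.array([-np.sin(np.radians(20))*np.cos(yaw),-np.sin(np.radians(20))*np.sin(yaw),c20])
    return O+[0,0,85]+n*h,n
for it in range(20):
    P=np.array([onplane("top",T(*u),*pl(20)) for u in bol])
    Q=np.array([onplane("top",T(*u),*pl(0)) for u in out])
    Y=np.array([onplane("top",T(*yel[k][0]),*pl(24)) for k in yel])
    f=np.concatenate([P[1]-P[0]+P[2]-P[3]+Y[1]-Y[0]+Y[2]-Y[3]]); yaw=np.arctan2(f[0],-f[1])
    m=Q.mean(0)
    O=np.array([m[0],m[1],0])
R=np.array([[np.cos(yaw),-np.sin(yaw),0],[np.sin(yaw),np.cos(yaw),0],[0,0,1]])
print("O",O,"yaw",yaw)
for n,A in(("bolt",P),("out",Q),("yel",Y)): print(n,((A-O)@R).round(1).tolist(), A.mean(0).round(1))
for h in (58,):  # bar top
    B=np.array([onplane("top",T(*u),*pl(h)) for u in [(222,402),(384,405),(383,441),(220,438)]])
    print("bar",((B-O)@R).round(1).tolist(),B.mean(0).round(1))
E
```

```text
BL [589.6 128.6 107.9] 0.2
BR [585.7 -76.  106.3] 1.7
FR [494.5 -73.5  73.7] 2.5
FL [497.5 128.8  74.2] 6.1
O [597.11865065  25.70625623   0.        ] yaw -0.02705030363693468
bolt [[87.4, 111.0, 138.1], [86.7, -110.9, 137.8], [-101.6, -110.6, 69.3], [-101.2, 111.3, 69.4]] [589.9  26.1 103.7]
out [[109.8, 122.0, 125.0], [109.6, -122.1, 124.9], [-109.6, -121.9, 45.1], [-109.8, 121.9, 45.0]] [597.1  25.7  85. ]
yel [[-10.1, 102.8, 106.9], [-9.2, -102.6, 107.2], [-100.5, -103.0, 74.0], [-100.6, 102.9, 73.9]] [542.   27.2  90.5]
bar [[-55.0, 38.8, 126.7], [-53.8, -38.5, 127.1], [-70.6, -38.8, 121.0], [-71.8, 39.3, 120.6]] [534.4  27.6 123.9]
```

```bash
cat >> h.py <<'E'
from scipy.spatial.transform import Rotation as Ro
YAW=-0.02705; O=np.array([597.1,25.7,0])
RP=Ro.from_euler('zy',[YAW,-np.radians(20)]).as_matrix()  # panel: x up slope,y,z normal (intrinsic below)
RP=(Ro.from_euler('z',YAW)*Ro.from_euler('y',-np.radians(20))).as_matrix()
RT=RP@Ro.from_euler('x',-np.pi/2).as_matrix()
P0=O+np.array([0,0,85.])
def w(s,y,h): return P0+RP@np.array([s,y,h])
def st():
    q=r.sense(); R=Ro.from_euler('xyz',q['tcp_rot']).as_matrix(); tip=q['eef_pos']+R[:,1]*r.nose_length
    return q,R,tip
def rep(tgt=None):  # tgt: panel s,y,h of tip
    q,R,tip=st()
    print("t",round(q['clock'],2),"tip panel",(RP.T@(tip-P0)).round(1),"F panel",(RP.T@q['contact_force']).round(1),"op",round(q['opening'],2),"tcp",q['eef_pos'].round(1))
    print("turn left deg",np.degrees(Ro.from_matrix(R.T@RT).as_rotvec()).round(2))
    if tgt is not None: 
        d=w(*tgt)-(tip if 1 else 0); print("shift cm in current tool axes",(R.T@d/10).round(2))
        T=w(*tgt)-RT[:,1]*r.nose_length; d=RT.T@(T-q['eef_pos'])/10; print("TCP shift cm in final tool axes",d.round(2))
E
python3 -c "
from h import *
print(w(-49,0,44)); rep((-49,0,110))"
```

```text
[536.02852516  27.35238643 109.58748829]
t 0.1 tip panel [-279.3  532.3  256.6] F panel [-0.1 -0.4 -0.1] op 1.0 tcp [261.4 567.3 241.6]
turn left deg [-11.61  66.11 -17.74]
shift cm in current tool axes [-38.42   5.95 -45.46]
TCP shift cm in final tool axes [ 22.65  14.6  -53.23]
```

```bash
python3 -m crank '[[-1.16,6.61,-1.77,0,0,0,0],[-1.16,6.61,-1.77,0,0,0,0],[-1.16,6.61,-1.77,0,0,0,0],[-1.16,6.61,-1.77,0,0,0,0],[-1.16,6.61,-1.77,0,0,0,0],[-1.16,6.61,-1.77,0,0,0,0],[-1.16,6.61,-1.77,0,0,0,0],[-1.16,6.61,-1.77,0,0,0,0],[-1.16,6.61,-1.77,0,0,0,0],[-1.16,6.61,-1.77,0,0,0,0]]'; python3 -c "
from h import *
rep((-49,0,110)); print(r.sense()['qpos'])"
```

```text
clock: 0.93
eef_pos: [262.2, 564.2, 238.3]
tcp_rot: [-1.566, -0.355, -0.063]
contact_force: [-0.4, -0.6, 0.1]
opening: 0.499
t 0.93 tip panel [-275.8  529.1  252.5] F panel [-0.3 -0.6  0.3] op 0.5 tcp [262.2 564.2 238.3]
turn left deg [ 0.44 -1.94  0.32]
shift cm in current tool axes [ 24.37  14.79 -52.  ]
TCP shift cm in final tool axes [ 22.68  14.25 -52.92]
[ 1.31552627  0.32154246  1.73775515 -0.40412301  1.04406975  1.57631543]
```

```bash
python3 -m crank '[[0.4,-1.9,0.3,1.6,0,-3.7,0],[0,0,0,1.6,0,-3.8,0],[0,0,0,1.6,0,-3.8,0],[0,0,0,1.6,0,-3.8,0],[0,0,0,1.6,0,-3.8,0],[0,0,0,1.6,0,-3.8,0],[0,0,0,1.6,0,-3.8,0],[0,0,0,1.6,0,-3.8,0],[0,0,0,1.6,0,-3.8,0],[0,0,0,1.6,0,-3.8,0]]'; python3 -c "
from h import *
rep((-49,0,110)); print(r.sense()['qpos'])"
```

```text
clock: 1.77
eef_pos: [391.7, 177.4, 286.2]
tcp_rot: [-1.573, -0.349, -0.029]
contact_force: [1.2, -0.7, 0.6]
opening: 0.498
t 1.77 tip panel [-128.   146.1  249.7] F panel [ 1.3 -0.6  0.1] op 0.5 tcp [391.7 177.4 286.2]
turn left deg [ 0.17 -0.08 -0.03]
shift cm in current tool axes [  7.92  14.01 -14.55]
TCP shift cm in final tool axes [  7.9   13.97 -14.61]
[ 0.57285038 -0.16690059  2.16057312 -0.25719122  0.87464266  0.74014565]
```

```bash
python3 -m crank '[[0,0,0,1.2,1.5,-2.2,0],[0,0,0,1.2,1.8,-2.2,0],[0,0,0,1.2,2,-2.2,0],[0,0,0,1.2,2,-2.2,0],[0,0,0,1.2,2,-2.2,0],[0,0,0,1.1,2,-2.2,0],[0,0,0,0.8,2,-1.3,0],[0,0,0,0.2,1,-0.3,0],[0,0,0,0,0,0,0],[0,0,0,0,0,0,0]]'; python3 -c "
from h import *
rep((-49,0,35)); 
cv2.imwrite('pics/s1.png',cams.grab_frame('scene')[130:330,180:420].repeat(3,0).repeat(3,1))
cv2.imwrite('pics/t1.png',cams.grab_frame('top')[150:350,240:440].repeat(3,0).repeat(3,1))"
```

```text
clock: 2.6
eef_pos: [517.8, 9.0, 179.2]
tcp_rot: [-1.57, -0.357, -0.041]
contact_force: [0.7, -0.1, -0.0]
opening: 0.5
t 2.6 tip panel [-41.8 -18.9 104.5] F panel [ 0.7 -0.1 -0.3] op 0.5 tcp [517.8   9.  179.2]
turn left deg [ 0.24 -0.72  0.44]
shift cm in current tool axes [-0.8   6.93  1.9 ]
TCP shift cm in final tool axes [-0.71  6.95  1.88]
```

View pics/s1.png

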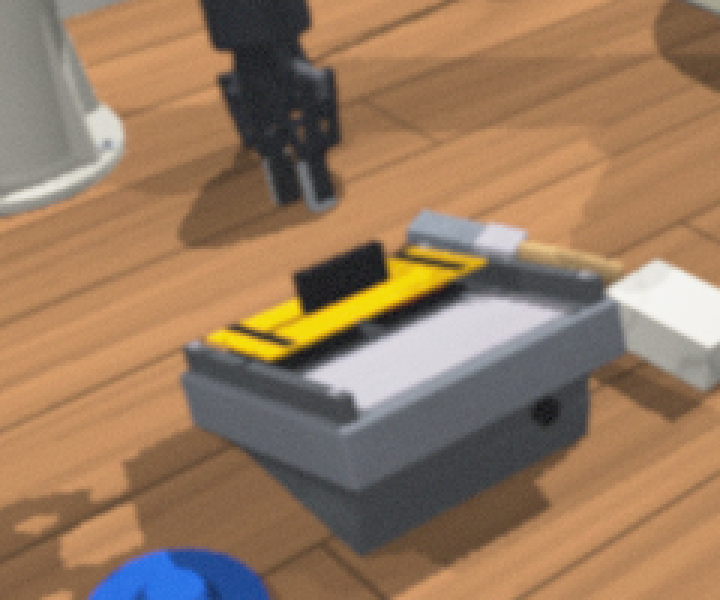

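View pics/t1.png

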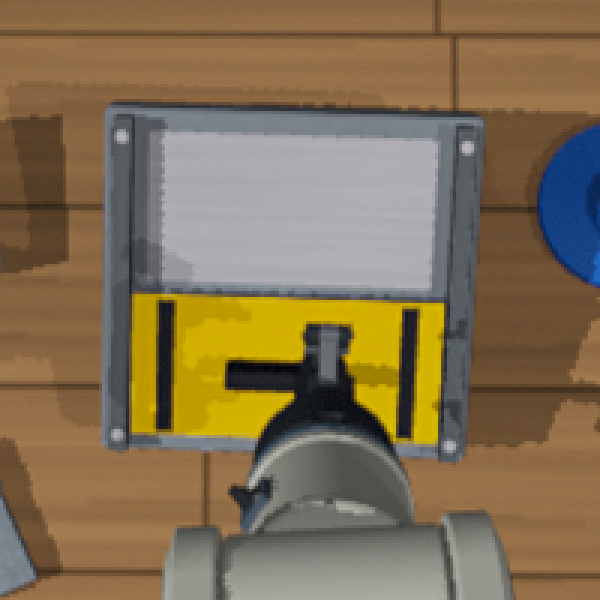

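```bash
python3 -m crank '[[0.2,-0.7,0.4,-0.3,0.5,0.6,0],[0,0,0,-0.2,0.5,0.6,0],[0,0,0,-0.2,0.5,0.5,0],[0,0,0,0,0.5,0.2,0],[0,0,0,0,0.5,0,0],[0,0,0,0,0.5,0,0],[0,0,0,0,0.5,0,0],[0,0,0,0,0.3,0,0],[0,0,0,0,0,0,0],[0,0,0,0,0,0,0]]'; python3 -c "
from h import *
rep((-49,0,35)); q,R,tip=st(); print(proj('scene',tip),proj('top',tip))
cv2.imwrite('pics/s2.png',cams.grab_frame('scene')[150:330,200:400].repeat(3,0).repeat(3,1))
cv2.imwrite('pics/t2.png',cams.grab_frame('top')[170:320,240:440].repeat(4,0).repeat(4,1))"
```

```text
clock: 3.53
eef_pos: [525.2, 35.4, 142.1]
tcp_rot: [-1.571, -0.355, -0.016]
contact_force: [-0.1, 0.1, -0.2]
opening: 0.499
t 3.53 tip panel [-48.2   7.8  67.3] F panel [-0.1  0.1 -0.1] op 0.5 tcp [525.2  35.4 142.1]
turn left deg [-0.23  0.61  0.36]
shift cm in current tool axes [-0.11  3.23 -0.79]
TCP shift cm in final tool axes [-0.07  3.23 -0.77]
[293.98748115 210.51400238] [331.16504285 277.45921603]
```

View pics/s2.png

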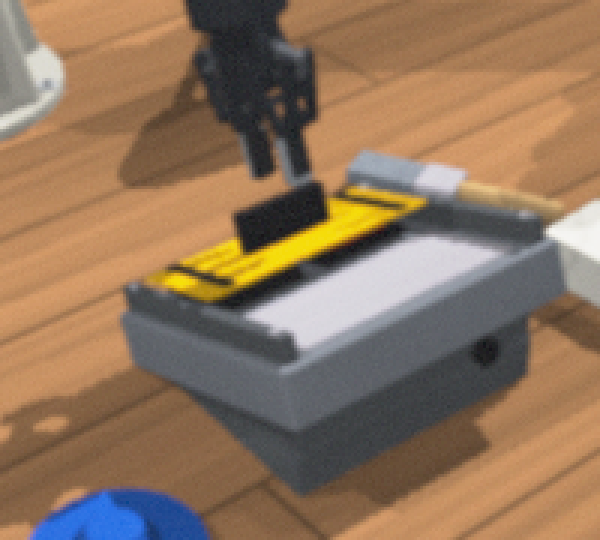

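View pics/t2.png

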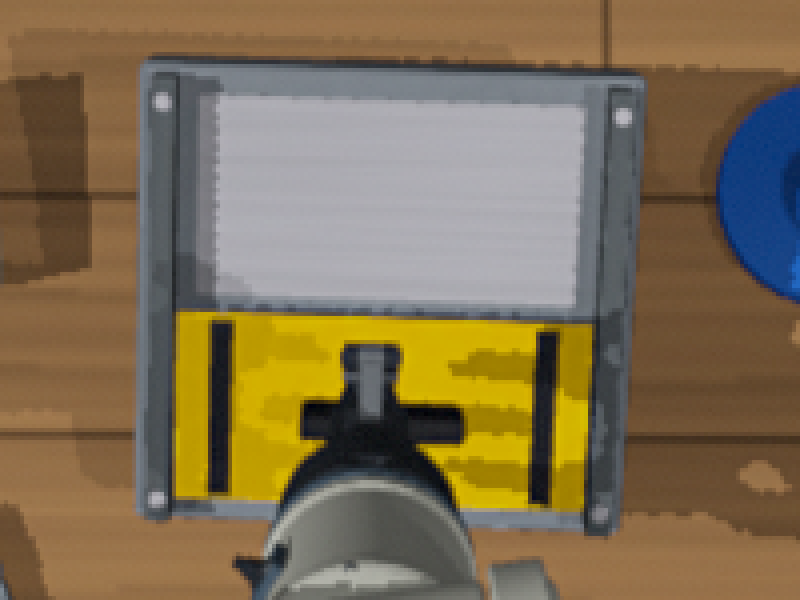

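```bash
python3 -m crank '[[-0.2,0.5,0.3,0,0.2,-0.3,0],[0,0,0,0,0.4,-0.3,0],[0,0,0,0,0.5,-0.1,0],[0,0,0,0,0.5,0,0],[0,0,0,0,0.5,0,0],[0,0,0,0,0.5,0,0],[0,0,0,0,0.5,0,0],[0,0,0,0,0.2,0,0],[0,0,0,0,0,0,0],[0,0,0,0,0,0,0]]'; python3 -c "
from h import *
rep((-49,0,35)); "
```

```text
clock: 4.47
eef_pos: [537.8, 26.6, 107.9]
tcp_rot: [-1.571, -0.35, -0.027]
contact_force: [0.6, -0.1, 0.3]
opening: 0.503
t 4.47 tip panel [-47.9  -0.7  30.8] F panel [ 0.7 -0.1  0.1] op 0.5 tcp [537.8  26.6 107.9]
turn left deg [ 0.01 -0.02  0.05]
shift cm in current tool axes [-0.11 -0.42  0.07]
TCP shift cm in final tool axes [-0.11 -0.42  0.07]
```

```bash
python3 -m crank '[[0,0,0,0.4,-0.1,0,0],[0,0,0,0.5,-0.1,0,0],[0,0,0,0.5,0,0,0],[0,0,0,0.6,0,0,0],[0,0,0,0.8,0,0,0],[0,0,0,0.8,0,0,0],[0,0,0,0.8,0,0,0],[0,0,0,0.8,0,0,0],[0,0,0,0.8,0,0,0],[0,0,0,0.6,0,0,0]]'; python3 -c "
from h import *
rep((70,0,33)); "
```

```text
clock: 5.3
eef_pos: [595.6, 25.0, 130.9]
tcp_rot: [-1.572, -0.332, -0.027]
contact_force: [-5.7, 1.1, 0.6]
opening: 0.498
t 5.3 tip panel [14.1 -0.7 32.6] F panel [-5.2  1.   2.5] op 0.5 tcp [595.6  25.  130.9]
turn left deg [ 0.06 -0.02 -0.99]
shift cm in current tool axes [ 5.59 -0.13  0.07]
TCP shift cm in final tool axes [ 5.57 -0.04  0.07]
```

```bash
python3 -m crank '[[0,0,-1,0.8,0,0,0],[0,0,0,0.8,0,0,0],[0,0,0,0.8,0,0,0],[0,0,0,0.7,0,0,0],[0,0,0,0.6,0,0,0],[0,0,0,0.5,0,0,0],[0,0,0,0.5,0,0,0],[0,0,0,0.5,0,0,0],[0,0,0,0.5,0,0,0],[0,0,0,0.4,0,0,0]]'; python3 -c "
from h import *
rep((70,0,33)); "
```

```text
clock: 6.13
eef_pos: [639.8, 23.4, 144.6]
tcp_rot: [-1.573, -0.308, -0.029]
contact_force: [-14.9, 0.6, 5.4]
opening: 0.499
t 6.13 tip panel [60.1 -1.2 30.4] F panel [-12.2   0.2  10.1] op 0.5 tcp [639.8  23.4 144.6]
turn left deg [ 0.17 -0.08 -2.35]
shift cm in current tool axes [ 0.97 -0.3   0.12]
TCP shift cm in final tool axes [ 0.94 -0.26  0.12]
```

```bash
python3 -c "
from h import *
cv2.imwrite('pics/s3.png',cams.grab_frame('scene')[150:330,200:400].repeat(3,0).repeat(3,1))
cv2.imwrite('pics/t3.png',cams.grab_frame('top')[170:320,240:440].repeat(4,0).repeat(4,1));rep()"
```

```text
t 6.23 tip panel [60.2 -1.2 30.4] F panel [-14.7   0.7  11.5] op 0.5 tcp [639.9  23.4 144.6]
turn left deg [ 0.17 -0.08 -2.35]
```

View pics/s3.png

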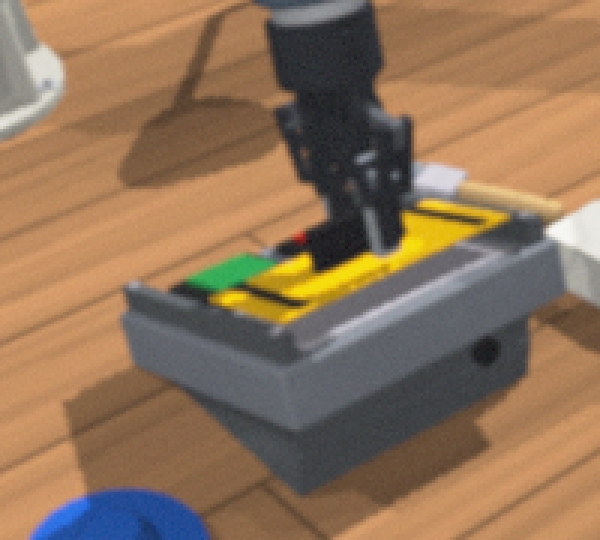

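View pics/t3.png

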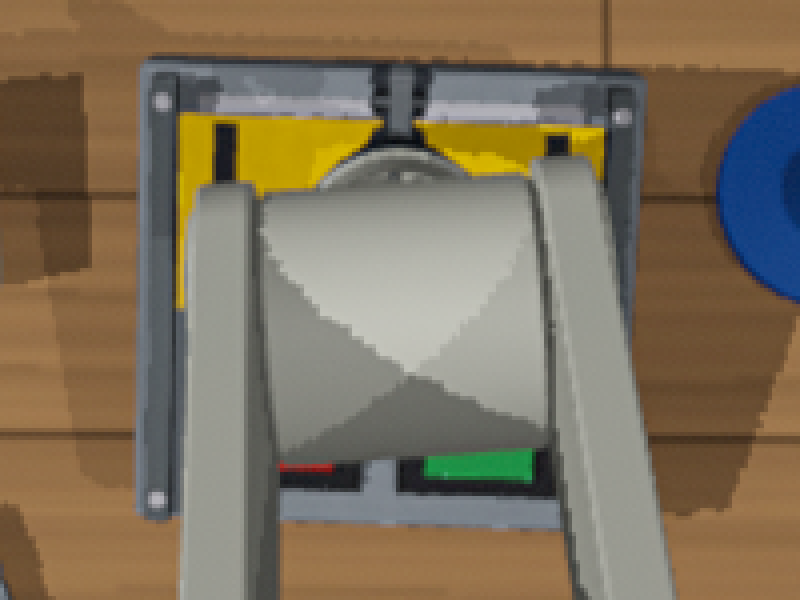

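```bash
python3 -c "
from h import *
n=RP[:,2]
for u in [(180,112),(605,128)]:
    p=onplane('top',(u[0]/4+240-.4,u[1]/4+170-.4),P0+n*24,n); print(RP.T@(p-P0))
u=(179,308);p=onplane('top',(u[0]/4+240-.4,u[1]/4+170-.4),P0+n*24,n); print(RP.T@(p-P0))
"; python3 -m crank '[[0,0,-1,0,-0.3,0,0],[0,0,-1,0,-0.3,0,0],[0,0,-0.4,0.2,0,0.1,0],[0,0,0,0.2,0,0,0],[0,0,0,0.3,0,0,0],[0,0,0,0.3,0,0,0],[0,0,0,0.3,0,0,0],[0,0,0,0.4,0,0,0],[0,0,0,0.4,0,0,0],[0,0,0,0.4,0,0,0]]'; python3 -c "
from h import *
rep((70,0,33)); "
```

```text
[ 95.67755808 102.31773234  24.        ]
[  94.43773784 -102.06433777   24.        ]
[ -0.91600721 101.36177067  24.        ]
clock: 7.07
eef_pos: [638.5, 23.7, 148.7]
tcp_rot: [-1.576, -0.303, -0.03]
contact_force: [-17.6, 1.5, 5.8]
opening: 0.5
t 7.07 tip panel [60.3 -1.  34.7] F panel [-14.6   1.1  11.5] op 0.5 tcp [638.5  23.7 148.7]
turn left deg [ 0.35 -0.13 -2.64]
shift cm in current tool axes [0.98 0.13 0.1 ]
TCP shift cm in final tool axes [0.92 0.17 0.09]
```

```bash
python3 -m crank '[[0,0,-1,-0.3,0,0,0],[0,0,-1,-0.3,0,0,0],[0,0,-0.6,-0.3,0,0,0],[0,0,0,-0.2,0,0,0],[0,0,0,0,0,0,0],[0,0,0,0,0,0,0],[0,0,0,0,0,0,0],[0,0,0,0,0,0,0],[0,0,0,0,0,0,0],[0,0,0,0,0,0,0]]'; python3 -c "
from h import *
rep((70,0,33)); print(r.sense()['qpos'])
cv2.imwrite('pics/s4.png',cams.grab_frame('scene')[150:330,200:400].repeat(3,0).repeat(3,1))
cv2.imwrite('pics/t4.png',cams.grab_frame('top')[170:320,240:440].repeat(4,0).repeat(4,1));rep()"
```

```text
clock: 7.9
eef_pos: [633.7, 24.2, 149.6]
tcp_rot: [-1.575, -0.363, -0.029]
contact_force: [0.1, -0.6, -0.4]
opening: 0.5
t 7.9 tip panel [56.7 -0.6 37.2] F panel [-0.  -0.6 -0.4] op 0.5 tcp [633.7  24.2 149.6]
turn left deg [ 0.3  -0.12  0.78]
shift cm in current tool axes [1.33 0.43 0.06]
TCP shift cm in final tool axes [1.35 0.41 0.05]
[ 0.05347768  0.33251902  1.96238423 -0.07244798  0.48665351  0.14146486]
t 8.0 tip panel [56.6 -0.6 37.1] F panel [0.3 0.5 0.4] op 0.5 tcp [633.6  24.2 149.5]
turn left deg [ 0.31 -0.12  0.77]
```

View pics/s4.png

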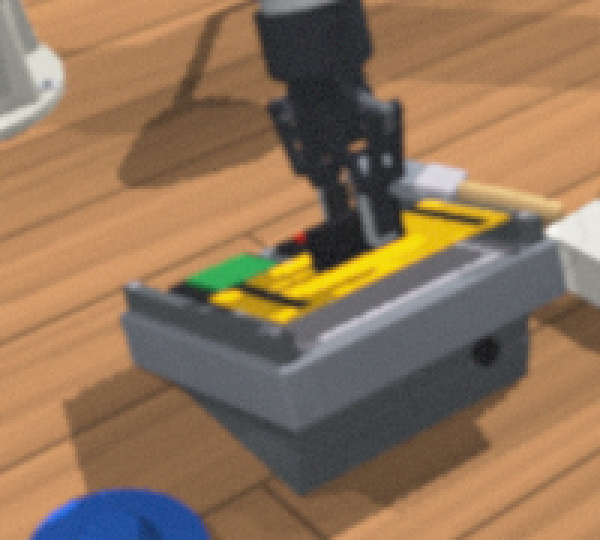

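View pics/t4.png

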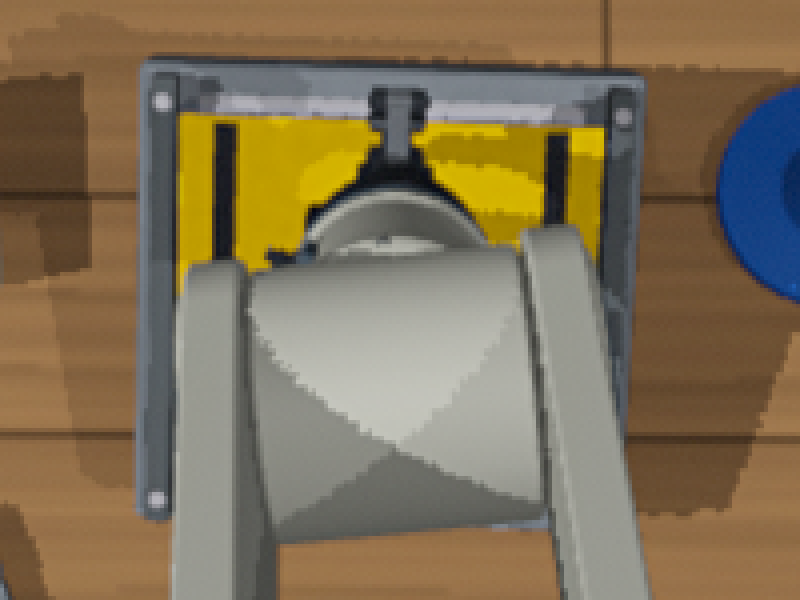

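```bash
python3 -m crank '[[0,0,0,0.4,0,0,0],[0,0,0,0.4,0,0,0],[0,0,-0.3,0.4,0,0,0],[0,0,-0.3,0.4,0,0,0],[0,0,-0.3,0.5,0,0,0],[0,0,-0.4,0.6,0,0,0],[0,0,-0.4,0.6,0,0,0],[0,0,-0.4,0.6,0,0,0],[0,0,-0.4,0.6,0,0,0],[0,0,-0.4,0.6,0,0,0]]'; python3 -c "
from h import *
rep((70,0,33))
cv2.imwrite('pics/t5.png',cams.grab_frame('top')[170:320,240:440].repeat(4,0).repeat(4,1));rep()"
```

```text
clock: 8.83
eef_pos: [640.2, 22.3, 144.0]
tcp_rot: [-1.581, -0.318, -0.031]
contact_force: [-19.2, 3.1, 6.1]
opening: 0.497
t 8.83 tip panel [60.4 -2.3 29.7] F panel [-16.    2.6  12.3] op 0.5 tcp [640.2  22.3 144. ]
turn left deg [ 0.68 -0.19 -1.78]
shift cm in current tool axes [ 0.95 -0.36  0.23]
TCP shift cm in final tool axes [ 0.92 -0.33  0.22]
t 8.88 tip panel [60.4 -2.4 29.6] F panel [-17.1   0.6  11.8] op 0.51 tcp [640.2  22.3 143.9]
turn left deg [ 0.68 -0.19 -1.81]
```

View pics/t5.png

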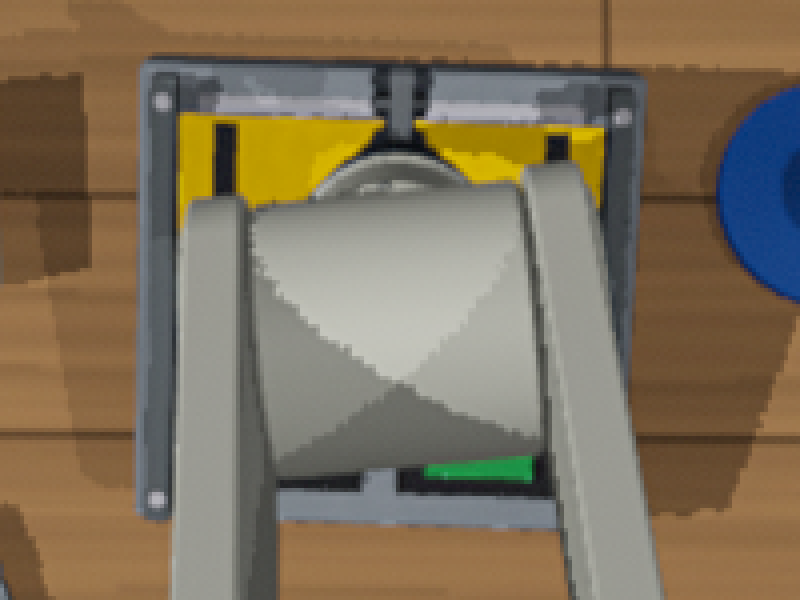

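```bash
python3 -c "
from h import *
n=RP[:,2]
def f(u,h):
    p=onplane('top',(u[0]/4+240-.4,u[1]/4+170-.4),P0+n*h,n); return (RP.T@(p-P0)).round(1)
for h in (10,14,18):
    print(h,f((424,480),h),f((533,481),h),f((397,492),h-5),f((555,497),h-5))
b=cv2.imread('pics/t5.png')
t=cv2.imread('pics/top0.png')
print(f((0,0),0))
for nm,im in (('t5',b[::4,::4]),('t0',t[170:320,240:440])):
    hsv=cv2.cvtColor(im,cv2.COLOR_BGR2HSV); m=cv2.inRange(hsv,(20,120,80),(35,255,255))
    for c in (50,56,98-0,144,146):
        ys=np.where(m[:,c])[0]; 
        if len(ys): print(nm,c,ys.min(),ys.max(), [ (RP.T@(onplane('top',(c+240,y+170+o),P0+n*24,n)-P0))[0].round(1) for y,o in ((ys.min(),-.5),(ys.max(),.5))])
"
```

```text
10 [-88.8 -22.7  10. ] [-87.3 -77.7  10. ] [-97.1  -9.4   5. ] [-96.9 -89.7   5. ]
14 [-87.5 -22.5  14. ] [-86.1 -77.3  14. ] [-95.9  -9.3   9. ] [-95.6 -89.3   9. ]
18 [-86.3 -22.4  18. ] [-84.9 -76.9  18. ] [-94.6  -9.2  13. ] [-94.4 -88.8  13. ]
[144.9 193.4  -0. ]
t5 50 28 49 [np.float64(96.2), np.float64(53.3)]
t5 56 29 30 [np.float64(94.6), np.float64(90.8)]
t5 144 32 40 [np.float64(94.2), np.float64(76.8)]
t5 146 31 45 [np.float64(96.3), np.float64(67.2)]
t0 50 78 124 [np.float64(-2.3), np.float64(-98.7)]
t0 56 78 124 [np.float64(-1.9), np.float64(-98.2)]
t0 98 79 125 [np.float64(-1.2), np.float64(-97.3)]
t0 144 81 127 [np.float64(-2.1), np.float64(-98.1)]
t0 146 81 120 [np.float64(-2.0), np.float64(-83.5)]
```

```bash
python3 -m crank '[[0.6,0,-0.9,-0.4,-0.2,0.1,0],[0,0,-0.5,-0.4,-0.2,0.1,0],[0,0,0,-0.4,-0.1,0,0],[0,0,0,0,0,0,-0.5],[0,0,0,0,0,0,-0.5],[0,0,0,0,0,0,-0.5],[0,0,0,0,0,0,-0.5],[0,0,0,0,0,0,-0.5],[0,0,0,0,0,0,-0.5],[0,0,0,0,0,0,-0.5]]'; python3 -c "
from h import *
rep((48,0,36))"
```

```text
clock: 9.72
eef_pos: [628.3, 24.9, 145.6]
tcp_rot: [-1.571, -0.344, -0.031]
contact_force: [-0.7, 0.2, 0.0]
opening: 0.254
t 9.72 tip panel [50.   0.1 35.3] F panel [-0.6  0.2  0.3] op 0.25 tcp [628.3  24.9 145.6]
turn left deg [ 0.09 -0.2  -0.28]
shift cm in current tool axes [-0.2  -0.07 -0.01]
TCP shift cm in final tool axes [-0.21 -0.07 -0.01]
```

```bash
python3 -m crank '[[0,0,-0.3,0.3,0,0,-0.5],[0,0,-0.3,0.4,-0.05,0,-0.5],[0,0,-0.4,0.5,-0.1,0,-0.5],[0,0,-0.4,0.6,-0.1,0,-0.5],[0,0,-0.4,0.6,-0.1,0,-0.5],[0,0,-0.4,0.6,-0.1,0,-0.5],[0,0,-0.4,0.7,-0.1,0,-0.5],[0,0,-0.4,0.7,-0.1,0,-0.5],[0,0,-0.4,0.7,-0.1,0,-0.5],[0,0,-0.4,0.7,-0.1,0,-0.5]]'; python3 -c "
from h import *
rep((48,0,36))
cv2.imwrite('pics/s6.png',cams.grab_frame('scene')[150:330,200:400].repeat(3,0).repeat(3,1))
cv2.imwrite('pics/t6.png',cams.grab_frame('top')[170:320,240:440].repeat(4,0).repeat(4,1));rep()"
```

```text
clock: 10.55
eef_pos: [628.7, 24.7, 144.7]
tcp_rot: [-1.576, -0.299, -0.033]
contact_force: [-22.5, 4.7, 7.6]
opening: 0.247
t 10.55 tip panel [49.5 -0.2 34.3] F panel [-18.7   4.   14.9] op 0.25 tcp [628.7  24.7 144.7]
turn left deg [ 0.4  -0.31 -2.87]
shift cm in current tool axes [-0.16 -0.17  0.02]
TCP shift cm in final tool axes [-0.21 -0.17  0.02]
t 10.65 tip panel [49.5 -0.2 34.2] F panel [-18.4   2.4  16. ] op 0.25 tcp [628.6  24.7 144.6]
turn left deg [ 0.4  -0.31 -2.89]
```

View pics/t6.png

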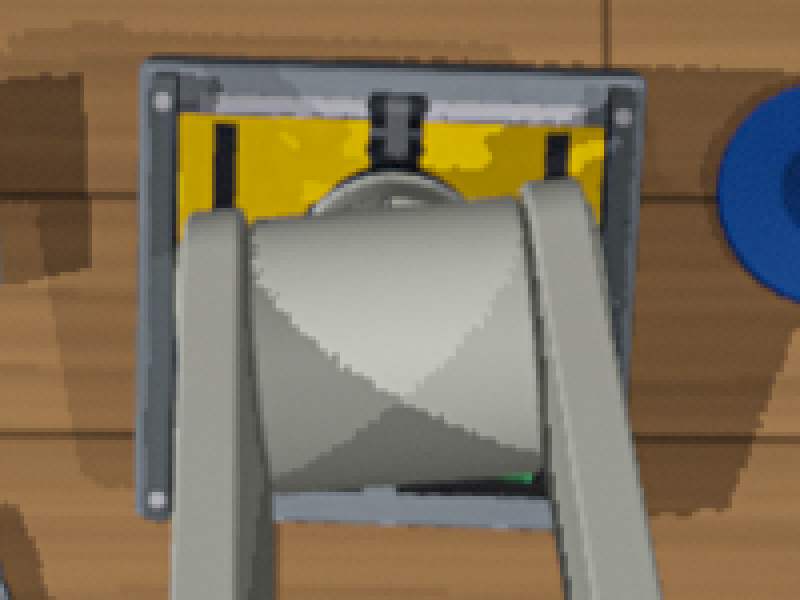

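View pics/s6.png

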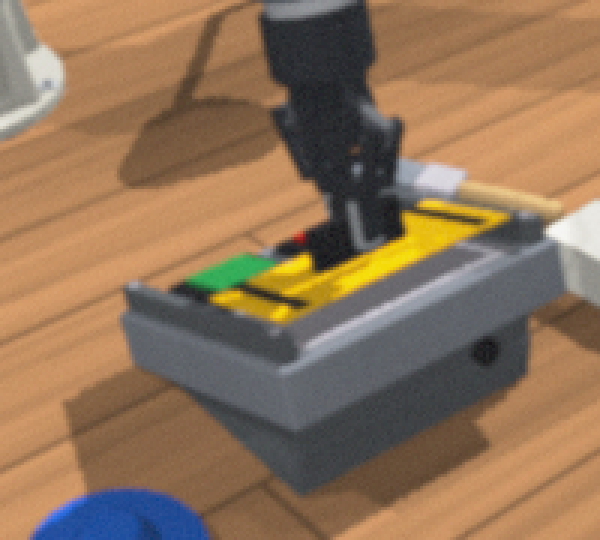

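```bash
python3 -m crank '[[0.4,0,-1.4,-0.2,0,0,-0.5],[0,0,-1.4,0,-0.5,0,-0.5],[0,0,0,0,-1,0,-0.5],[0,0,0,0,-1.2,0,-0.5],[0,0,0,0,-1.2,0,-0.5],[0,0,0,0,-1.2,0,-0.5],[0,0,0,-0.5,-1,-0.3,-0.5],[0,0,0,-1.2,-0.5,-0.6,-1],[0,0,0,-1.5,0,-0.8,-1],[0,0,0,-1.5,0,-0.8,-1]]'; python3 -c "
from h import *
rep((-59,-50,60))"
```

```text
clock: 11.48
eef_pos: [559.9, 2.1, 202.6]
tcp_rot: [-1.569, -0.36, -0.031]
contact_force: [-0.1, 0.7, 0.0]
opening: -0.001
t 11.48 tip panel [  6.  -24.6 112. ] F panel [-0.1  0.7  0.1] op -0.0 tcp [559.9   2.1 202.6]
turn left deg [-0.03 -0.23  0.6 ]
shift cm in current tool axes [-6.54  5.13 -2.57]
TCP shift cm in final tool axes [-6.49  5.2  -2.54]
```

```bash
python3 -m crank '[[0,-0.2,0.6,-1.3,0,-0.5,-1],[0,0,0,-1.3,0,-0.5,-1],[0,0,0,-1.2,0.2,-0.5,-1],[0,0,0,-1.0,0.5,-0.4,-1],[0,0,0,-0.6,0.8,-0.2,-1],[0,0,0,-0.2,0.8,0,-1],[0,0,0,0,0.8,0,-1],[0,0,0,0,0.6,0,-1],[0,0,0,0,0.2,0,-1],[0,0,0,0,0,0,-1]]'; python3 -c "
from h import *
rep((-59,-50,40));q,R,tip=st(); print(proj('scene',tip),proj('top',tip))
cv2.imwrite('pics/s7.png',cams.grab_frame('scene')[150:330,200:400].repeat(3,0).repeat(3,1))
cv2.imwrite('pics/t7.png',cams.grab_frame('top')[170:320,240:440].repeat(4,0).repeat(4,1))"
```

```text
clock: 12.32
eef_pos: [514.1, -21.0, 145.6]
tcp_rot: [-1.571, -0.35, -0.029]
contact_force: [0.5, -0.4, -0.0]
opening: -0.0
t 12.32 tip panel [-56.  -49.   73.9] F panel [ 0.5 -0.4 -0.2] op -0.0 tcp [514.1 -21.  145.6]
turn left deg [ 0.03 -0.08  0.05]
shift cm in current tool axes [-0.3   3.39 -0.1 ]
TCP shift cm in final tool axes [-0.3   3.39 -0.11]
[270.85642954 215.95968054] [361.10127206 283.40850881]
```

View pics/s7.png

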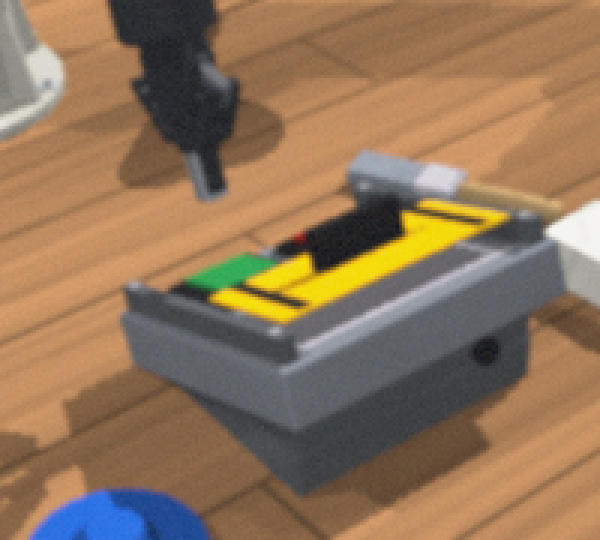

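View pics/t7.png

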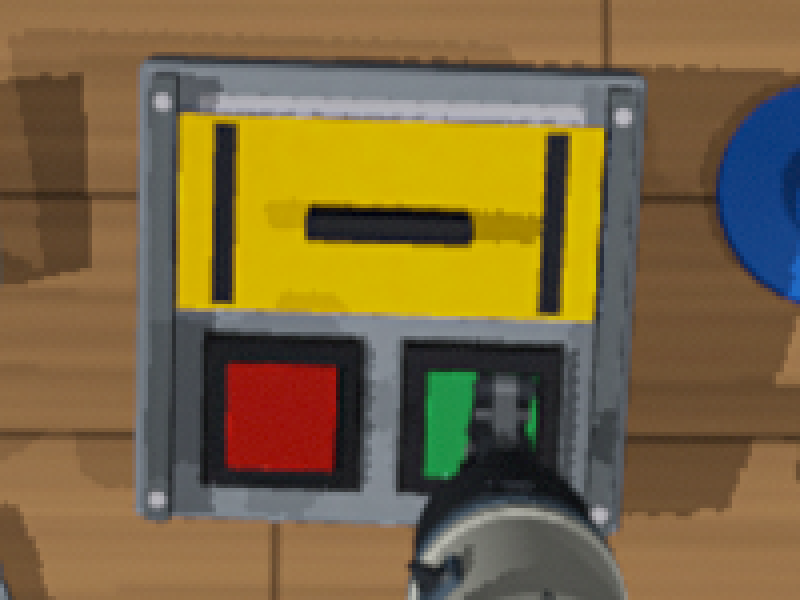

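```bash
python3 -c "
from h import *
n=RP[:,2]
def f(u,h):
    p=onplane('top',(u[0]/4+240-.4,u[1]/4+170-.4),P0+n*h,n); return (RP.T@(p-P0)).round(1)
A=[f(u,9) for u in((402,340),(562,347),(398,491),(557,497))];print(A,np.mean(A,0))
A=[f(u,14) for u in((427,371),(539,374),(423,478),(533,481))];print(A,np.mean(A,0))
A=[f(u,9) for u in((205,333),(365,340),(201,483),(361,489))];print(A,np.mean(A,0))
"
python3 -m crank '[[0,0,0,-0.1,0.4,0,-1],[0,0,0,0,0.5,0,-1],[0,0,0,0,0.5,0,-1],[0,0,0,0,0.5,0,-1],[0,0,0,0,0.5,0,-1],[0,0,0,0,0.4,0,-1],[0,0,0,0,0.2,0,-1],[0,0,0,0,0.1,0,-1],[0,0,0,0,0,0,-1],[0,0,0,0,0,0,-1]]'; python3 -c "
from h import *
rep((-58,-50,20))"
```

```text
[array([-16.8,  -8.9,   9. ]), array([-17.6, -88.7,   9. ]), array([-95.3,  -9.8,   9. ]), array([-95.6, -90.3,   9. ])] [-56.325 -49.425   9.   ]
[array([-31. , -21.8,  14. ]), array([-30.6, -77.5,  14. ]), array([-86.5, -22. ,  14. ]), array([-86.1, -77.3,  14. ])] [-58.55 -49.65  14.  ]
[array([-16.6,  89.5,   9. ]), array([-17.4,   9.5,   9. ]), array([-94.7,  90.2,   9. ]), array([-95.,   9.,   9.])] [-55.925  49.55    9.   ]
clock: 13.25
eef_pos: [526.0, -21.0, 114.0]
tcp_rot: [-1.571, -0.352, -0.028]
contact_force: [-0.3, -0.4, 0.3]
opening: -0.003
t 13.25 tip panel [-55.7 -48.6  40.1] F panel [-0.2 -0.4  0.4] op -0.0 tcp [526. -21. 114.]
turn left deg [ 0.01 -0.05  0.15]
shift cm in current tool axes [-0.24  2.01 -0.14]
TCP shift cm in final tool axes [-0.23  2.01 -0.14]
```

```bash
python3 -m crank '[[0,0,0,-0.1,0.2,-0.1,-1],[0,0,0,-0.1,0.3,0,-1],[0,0,0,0,0.3,0,-1],[0,0,0,0,0.3,0,-1],[0,0,0,0,0.3,0,-1],[0,0,0,0,0.2,0,-1],[0,0,0,0,0.1,0,-1],[0,0,0,0,0,0,-1],[0,0,0,0,0,0,-1],[0,0,0,0,0,0,-1]]'; python3 -c "
from h import *
rep((-58,-50,15))"
```

```text
clock: 14.08
eef_pos: [530.6, -22.3, 96.0]
tcp_rot: [-1.571, -0.352, -0.028]
contact_force: [-0.8, 0.6, 0.2]
opening: 0.003
t 14.08 tip panel [-57.5 -49.8  21.6] F panel [-0.7  0.6  0.5] op 0.0 tcp [530.6 -22.3  96. ]
turn left deg [ 0.02 -0.05  0.19]
shift cm in current tool axes [-0.06  0.66 -0.02]
TCP shift cm in final tool axes [-0.05  0.66 -0.02]
```

```bash
python3 -m crank '[[0,0,0,0,0.05,0,-1],[0,0,0,0,0.05,0,-1],[0,0,0,0,0.05,0,-1],[0,0,0,0,0.05,0,-1],[0,0,0,0,0.05,0,-1],[0,0,0,0,0.05,0,-1],[0,0,0,0,0.05,0,-1],[0,0,0,0,0.05,0,-1],[0,0,0,0,0.05,0,-1],[0,0,0,0,0.05,0,-1]]'; python3 -c "
from h import *
rep((-58,-50,15))"
```

```text
clock: 14.92
eef_pos: [532.8, -22.3, 91.4]
tcp_rot: [-1.571, -0.354, -0.028]
contact_force: [0.4, 0.0, 0.0]
opening: 0.002
t 14.92 tip panel [-57.  -49.7  16.6] F panel [ 0.4  0.  -0.1] op 0.0 tcp [532.8 -22.3  91.4]
turn left deg [ 0.02 -0.05  0.25]
shift cm in current tool axes [-0.1   0.16 -0.03]
TCP shift cm in final tool axes [-0.1   0.16 -0.03]
```

```bash
python3 -m crank '[[0,0,0,0,0.03,0,-1],[0,0,0,0,0.03,0,-1],[0,0,0,0,0.03,0,-1],[0,0,0,0,0.03,0,-1],[0,0,0,0,0.03,0,-1],[0,0,0,0,0.03,0,-1],[0,0,0,0,0.03,0,-1],[0,0,0,0,0.03,0,-1],[0,0,0,0,0.03,0,-1],[0,0,0,0,0.03,0,-1]]'; python3 -c "
from h import *
rep((-58,-50,15))"
```

```text
clock: 15.75
eef_pos: [533.6, -22.3, 88.9]
tcp_rot: [-1.571, -0.354, -0.028]
contact_force: [-3.2, 0.2, 5.9]
opening: -0.007
t 15.75 tip panel [-57.  -49.7  14. ] F panel [-1.   0.1  6.6] op -0.01 tcp [533.6 -22.3  88.9]
turn left deg [ 0.01 -0.05  0.26]
shift cm in current tool axes [-0.09 -0.1  -0.03]
TCP shift cm in final tool axes [-0.09 -0.1  -0.03]
```

```bash
python3 -m crank '[[0,0,0,0,0.03,0,-1],[0,0,0,0,0.03,0,-1],[0,0,0,0,0.03,0,-1],[0,0,0,0,0.03,0,-1],[0,0,0,0,0.03,0,-1],[0,0,0,0,0.03,0,-1],[0,0,0,0,0.03,0,-1],[0,0,0,0,0.03,0,-1],[0,0,0,0,0.03,0,-1],[0,0,0,0,0.03,0,-1]]'; python3 -c "
from h import *
rep((-58,-50,15))"
```

```text
clock: 16.58
eef_pos: [533.8, -22.4, 88.4]
tcp_rot: [-1.571, -0.355, -0.028]
contact_force: [-4.9, 0.4, 8.8]
opening: 0.002
t 16.58 tip panel [-57.  -49.8  13.4] F panel [-1.7  0.3  9.9] op 0.0 tcp [533.8 -22.4  88.4]
turn left deg [ 0.01 -0.05  0.32]
shift cm in current tool axes [-0.09 -0.16 -0.02]
TCP shift cm in final tool axes [-0.09 -0.16 -0.02]
```

```bash
python3 -m crank '[[0,0,0,0,0.03,0,-1],[0,0,0,0,0.03,0,-1],[0,0,0,0,0.03,0,-1],[0,0,0,0,0.03,0,-1],[0,0,0,0,0.03,0,-1],[0,0,0,0,0.03,0,-1],[0,0,0,0,0.03,0,-1],[0,0,0,0,0.03,0,-1],[0,0,0,0,0.03,0,-1],[0,0,0,0,0.03,0,-1]]'; python3 -c "
from h import *
rep((-58,-50,15))"
```

```text
clock: 17.42
eef_pos: [533.8, -22.3, 88.4]
tcp_rot: [-1.571, -0.356, -0.028]
contact_force: [-5.2, -0.0, 11.1]
opening: -0.003
t 17.42 tip panel [-57.  -49.7  13.4] F panel [-1.1 -0.2 12.2] op -0.0 tcp [533.8 -22.3  88.4]
turn left deg [ 0.01 -0.05  0.39]
shift cm in current tool axes [-0.1  -0.16 -0.03]
TCP shift cm in final tool axes [-0.09 -0.16 -0.03]
```

```bash
python3 -m crank '[[0,0,0,0,0.02,0,-1],[0,0,0,0,0.02,0,-1],[0,0,0,0,-0.3,0,-1],[0,0,0,0,-0.6,0,-1],[0,0,0,0,-1,0,-1],[0,0,0,0,-1.5,0,-1],[0,0,0,0,-2,0,-1],[0,0,0,0,-2,0,-1],[0,0,0,0,-1.5,0,-1],[0,0,0,0.3,0,0.2,-1]]'; python3 -c "
from h import *
rep((47,0,75))"
```

```text
clock: 18.25
eef_pos: [502.1, -19.6, 177.7]
tcp_rot: [-1.571, -0.353, -0.028]
contact_force: [0.4, -0.2, 0.3]
opening: -0.002
t 18.25 tip panel [-56.3 -47.9 108.2] F panel [ 0.5 -0.2  0.1] op -0.0 tcp [502.1 -19.6 177.7]
turn left deg [ 0.02 -0.06  0.24]
shift cm in current tool axes [10.31  3.36  4.8 ]
TCP shift cm in final tool axes [10.34  3.32  4.78]
```

```bash
python3 -m crank '[[0,0,0,1,0,0.5,-1],[0,0,0,1.7,0,0.8,0],[0,0,0,1.9,0,0.9,0],[0,0,0,1.9,0,0.9,0],[0,0,0,1.7,0,0.8,0],[0,0,0,1,0,0.5,0],[0,0,0,0.3,0.5,0.1,0],[0,0,0,0,1,0,0],[0,0,0,0,1,0,0],[0,0,0,0,0.3,0,0]]'; python3 -c "
from h import *
rep((47,0,35))"
```

```text
clock: 19.08
eef_pos: [611.7, 27.6, 182.6]
tcp_rot: [-1.571, -0.356, -0.029]
contact_force: [-0.8, -0.2, -0.2]
opening: 0.501
t 19.08 tip panel [47.1  2.3 75.7] F panel [-0.9 -0.3  0.1] op 0.5 tcp [611.7  27.6 182.6]
turn left deg [ 0.02 -0.09  0.37]
shift cm in current tool axes [-0.03  4.07 -0.23]
TCP shift cm in final tool axes [-0.    4.07 -0.23]
```

```bash
python3 -m crank '[[0,0,0.3,0,0.3,-0.2,0],[0,0,0,0,0.5,0,0],[0,0,0,0,0.6,0,0],[0,0,0,0,0.6,0,0],[0,0,0,0,0.6,0,0],[0,0,0,0,0.6,0,0],[0,0,0,0,0.5,0,0],[0,0,0,0,0.2,0,0],[0,0,0,0,0,0,0],[0,0,0,0,0,0,0]]'; python3 -c "
from h import *
rep((-72,0,38))"
```

```text
clock: 19.92
eef_pos: [622.7, 23.3, 137.5]
tcp_rot: [-1.571, -0.343, -0.031]
contact_force: [-0.0, 0.1, -0.5]
opening: 0.498
t 19.92 tip panel [42.  -1.7 29.6] F panel [-0.2  0.1 -0.5] op 0.5 tcp [622.7  23.3 137.5]
turn left deg [ 0.1  -0.2  -0.37]
shift cm in current tool axes [-11.4   -0.77   0.13]
TCP shift cm in final tool axes [-11.41  -0.84   0.17]
```

```bash
python3 -m crank '[[0,0,-0.4,-0.2,-0.4,0.1,0],[0,0,0,-0.5,-0.3,0,0],[0,0,0,-0.7,0,0,0],[0,0,0,-0.8,0,0,0],[0,0,0,-0.9,0,0,0],[0,0,0,-0.9,0,0,0],[0,0,0,-0.9,0,0,0],[0,0,0,-0.9,0,0,0],[0,0,0,-0.9,0,0,0],[0,0,0,-0.9,0,0,0]]'; python3 -c "
from h import *
rep((-72,0,38))"
```

```text
clock: 20.75
eef_pos: [545.3, 27.1, 119.5]
tcp_rot: [-1.57, -0.36, -0.031]
contact_force: [1.6, -0.7, 1.9]
opening: 0.497
t 20.75 tip panel [-36.7   0.   39.1] F panel [ 2.2 -0.7  1.2] op 0.5 tcp [545.3  27.1 119.5]
turn left deg [ 0.05 -0.19  0.61]
shift cm in current tool axes [-3.53  0.08 -0.01]
TCP shift cm in final tool axes [-3.51  0.11 -0.  ]
```

```bash
python3 -m crank '[[0,0,0.5,-0.7,0.1,0,0],[0,0,0,-0.7,0,0,0],[0,0,0,-0.6,0,0,0],[0,0,0,-0.5,0,0,0],[0,0,0,-0.5,0,0,0],[0,0,0,-0.5,0,0,0],[0,0,0,-0.5,0,0,0],[0,0,0.2,-0.5,0,0,0],[0,0,0.2,-0.5,0,0,0],[0,0,0.2,-0.5,0,0,0]]'; python3 -c "
from h import *
rep((-72,0,38))"
```

```text
clock: 21.58
eef_pos: [511.3, 30.1, 108.0]
tcp_rot: [-1.564, -0.384, -0.031]
contact_force: [16.7, -3.5, -3.6]
opening: 0.5
t 21.58 tip panel [-72.5   2.1  40. ] F panel [14.5 -3.  -9.1] op 0.5 tcp [511.3  30.1 108. ]
turn left deg [-0.28 -0.22  2.02]
shift cm in current tool axes [ 0.04  0.2  -0.21]
TCP shift cm in final tool axes [ 0.09  0.2  -0.2 ]
```

```bash
python3 -m crank '[[0,0,0.3,-0.5,0,0,0],[0,0,0.5,-0.3,0,0,0],[0,0,1,0.7,0,0,0],[0,0,1,0.4,-0.2,0,0],[0,0,0,0,-0.6,0,0],[0,0,0,0,-1,0,0],[0,0,0,0,-1.5,0,0],[0,0,0,0,-2,0,0],[0,0,0,0,-2,0,0],[0,0,0,0,-1,0,0]]'; python3 -c "
from h import *
rep((-72,0,110))
cv2.imwrite('pics/s8.png',cams.grab_frame('scene')[130:330,180:420].repeat(3,0).repeat(3,1))
t=cams.grab_frame('top');cv2.imwrite('pics/t8.png',t)
n=RP[:,2]
m=cv2.inRange(cv2.cvtColor(t,cv2.COLOR_BGR2HSV),(20,120,80),(35,255,255))
for c in (290,296,384):
    ys=np.where(m[:,c])[0]; print(c,[(RP.T@(onplane('top',(c,y+o),P0+n*24,n)-P0))[0].round(1) for y,o in ((ys.min(),-.5),(ys.max(),.5))])"
```

```text
clock: 22.42
eef_pos: [484.9, 30.0, 190.2]
tcp_rot: [-1.564, -0.338, -0.032]
contact_force: [0.7, -0.5, -0.0]
opening: 0.497
t 22.42 tip panel [-69.7   1.4 126.3] F panel [ 0.6 -0.5 -0.3] op 0.5 tcp [484.9  30.  190.2]
turn left deg [-0.3  -0.27 -0.62]
shift cm in current tool axes [-0.21  1.63 -0.15]
TCP shift cm in final tool axes [-0.24  1.62 -0.13]
290 [np.float64(-8.4), np.float64(-104.9)]
296 [np.float64(-10.0), np.float64(-104.5)]
384 [np.float64(-10.1), np.float64(-106.5)]
```

View pics/t8.png

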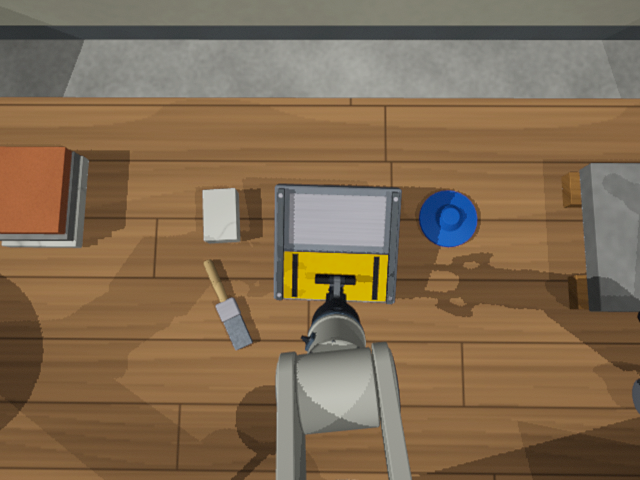

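View pics/s8.png

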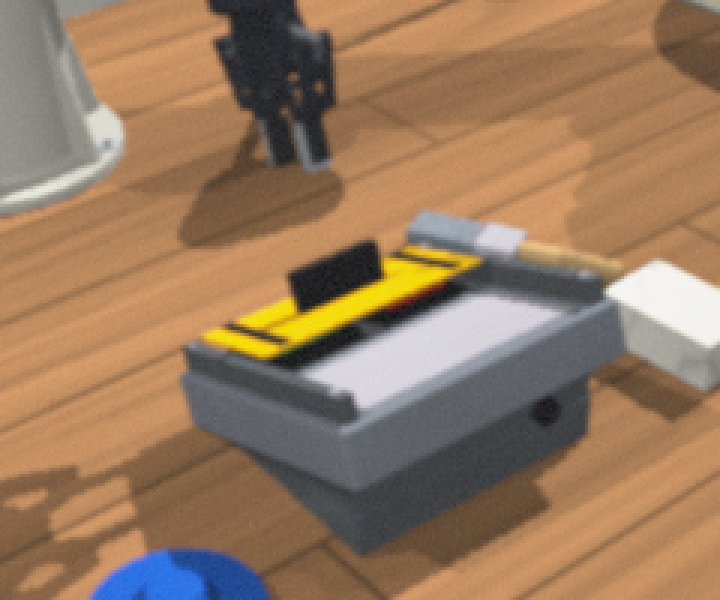

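```bash
python3 -m crank '[[0,0,0,0,-0.5,0,0],[0,0,0,0,0,0,0],[0,0,0,0,0,0,0],[0,0,0,0,0,0,0],[0,0,0,0,0,0,0],[0,0,0,0,0,0,0],[0,0,0,0,0,0,0],[0,0,0,0,0,0,0],[0,0,0,0,0,0,0],[0,0,0,0,0,0,0]]'; python3 -c "
from rig import r,order
print(r.sense()['contact_force'],r.sense()['qvel'].round(3)); print(order.sign_off())"
```

```text
clock: 23.35
eef_pos: [481.1, 29.9, 191.3]
tcp_rot: [-1.565, -0.334, -0.032]
contact_force: [0.3, 0.2, 0.2]
opening: 0.502
[0.33802188 0.22001261 0.15734459] [-0.001  0.004 -0.002 -0.001  0.001 -0.001]
the job is handed in; nothing more can be done
None
```

The job is done and handed in at 23.4 s. I slid the shutter up to its end stop and pressed the green key, which is the right-hand one. Then I slid the shutter down to its lower stop and lifted the gripper clear.

- **Shutter:** the travel between the two stops came to about 105 mm by feel. In the last top picture the plate lies about 8 mm further down than at the start, so it seems to have begun slightly open. That is why it stopped after only 97 mm on the way up. At first this looked like a jam, but pushing again with the gripper set narrower showed it was the end stop.
- **Green key:** the fingertip met it about 14 mm off the panel. The force read 6.6 N, then 9.9 N and 12.2 N at the ends of successive calls. I held it above the switching force for between about 1 and 1.8 s. The highest reading was 12.2 N, well below 22 N, but I only have readings from the end of each call.
- **Other checks:** the arm did not go near the red key. The offcut, disc and brush look unmoved in the last pictures; I did not measure them. The highest force I read while pushing the shutter was about 24 N, at the upper stop. At hand-in the arm was still, touching nothing, with a force reading below 0.5 N.

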